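# Line up the feed bottles by height beside the pump

## Robot

A 6-joint arm with a two-finger parallel gripper is mounted at the origin on the work surface. World frame = base frame: x ahead of the robot, y to its left, z up, the work surface at z = 0. Lengths are in m, angles in rad, forces in N, time in s.
With the tool pointing down it reaches from about 0.275 to 0.75 m from the base axis. Payload 10.2 kg.
Tool frame: the origin (TCP) lies midway between the tips of the shut fingers; the grasp point (between the pads) lies 19 mm behind it (env.hold_point_z is the distance from the TCP to the grasp point, in m); z points along the fingers, y is the line along which they close (so a half turn about z gives the same grasp; the last joint's range is limited). The gripper opens to 85 mm and grips with 20 to 120 N. Pads are 22 mm wide; open, the fingers measure 114 mm over their backs; the gripper's body (76 mm by 85 mm) begins 54 mm behind the grasp point. The pads swing forward as they close: fully open they stand 13 mm farther back than shut.
Start: joints at [-1.53, 0.313, 1.498, -0, 1.331, -0.223], TCP at [0.137, -0.507, 0.231] pointing down, gripper open.
Joint ranges: [-2.94, 2.94], [-0.97, 2.17], [0.19, 2.56], [-1.23, 4.37], [0.02, 3.11], [-2.88, 2.88]. Speed limits (rad/s): [2.39, 2.39, 3.01, 3.14, 3.14, 3.14].

## Interface

Orientations are given as a unit quaternion [x, y, z, w].
In Python, from bench import env, kinematics, monitor, eyes, job gives the robot as it stands. The module is installed in compiled form; this text tells all that it offers. Calls block until the motion is done:
- env.reach(position, orientation): joint-space move of the TCP to a pose.
- env.movel(position, velocity=0.15, frame=None, guard=None): straight line of the TCP; frame=None keeps the orientation; velocity is the mean speed in m/s. With guard (N) it stops when the force on the tool has changed by that much, and returns True; else False.
- env.set_joints(angles): joint-space move.
- env.release() and env.close_gripper(effort=None): open the fingers fully, or close them until they stop; effort is the grip in N (None keeps the last).
- env.hold(seconds).
- kinematics.ik(position, orientation): joint angles nearest the present ones, or None.
- monitor.sense(): the state.
- eyes.grab_frame(name): name is "side" or "top"; returns a dict with "frame" (384x512x3 uint8, red, green, blue), "mtx" (3x3 intrinsics, pixels), "k1" (the pictures are not rectified: a ray, as slopes to the right and down, at radius r is drawn at 1 + k1 r^2 times it, then the intrinsics apply), "view" (4x4, takes a point from world to camera coordinates). Camera axes: x right, y down, z forward; pixel columns grow to the right and rows downward; lengths in m; the calibration is good to about 2 mm. A picture is of the moment at which its call begins. There is no depth.
A pose or a line that the arm cannot do raises env.MotionError and nothing moves.
- job.hand_in(): hands the job in; it is judged then, once.
The state is a dict: "clock": time; "joints": joint angles; "qvel": joint speeds; "joint_efforts": joint torques, N m; "position": TCP position; "ee_rot": TCP orientation; "contact_force": force on the tool from outside, world axes, zero at the start; "ft_torque": the same for the moment, N m; "finger_gap": opening from 0.0 (shut) to 1.0 (fully open); "gripper_force": force on a finger pad.
Only numpy, scipy, OpenCV 4.12 (cv2) and the standard library are available. Lean on these libraries where they do the work, as an engineer would, in place of code of your own. Each camera call takes 0.05 s, during which the arm holds its last target. There are 200 camera calls.

## Task

Line up the four blue-capped bottles on the four black pads of the tray, one centred upright on each pad, in order of height: the tallest on the pad next to the pump, then each shorter one in turn, with the shortest at the far end. They are glass: keep them upright and set each one down gently rather than letting it drop, and do not move or knock over the conical flask that stands among them.

Things in the scene. Friction and masses are not known exactly. Their poses are not given: they have to be found in the camera images.
- bottle_a: Reagent bottle, closed and empty (tall, slim): clear glass body 56 mm in diameter, blue screw cap 38 mm in diameter and 22 mm high on top, 138 mm high overall with the cap, about 0.26 kg (varies by a third). Stands upright and loose on the table at the start. Origin at the centre of its underside, z up along its axis; round, so yaw does not matter.
- bottle_b: Reagent bottle, closed and empty (upper-middle height, the stoutest): clear glass body 64 mm in diameter, blue screw cap 38 mm in diameter and 22 mm high on top, 114 mm high overall with the cap, about 0.24 kg (varies by a third). Stands upright and loose on the table at the start. Origin at the centre of its underside, z up along its axis; round, so yaw does not matter.
- bottle_c: Reagent bottle, closed and empty (lower-middle height, the slimmest): clear glass body 48 mm in diameter, blue screw cap 38 mm in diameter and 22 mm high on top, 94 mm high overall with the cap, about 0.15 kg (varies by a third). Stands upright and loose on the table at the start. Origin at the centre of its underside, z up along its axis; round, so yaw does not matter.
- bottle_d: Reagent bottle, closed and empty (the shortest, squat): clear glass body 56 mm in diameter, blue screw cap 38 mm in diameter and 22 mm high on top, 74 mm high overall with the cap, about 0.13 kg (varies by a third). Stands upright and loose on the table at the start. Origin at the centre of its underside, z up along its axis; round, so yaw does not matter.
- pad0: Black rubber disc, 74 mm across, 3 mm thick: number 0 of four (0 at the row's -y end, 3 at its +y end) fixed in a straight row, 85 mm apart, on a fixed aluminium tray 345 x 95 x 5 mm. The row lies within 0.15 rad of world y. Origin at the centre of the disc's underside (top 3 mm above it), z up, y along the row towards pad3. Empty at the start.
- pad1: Black rubber disc, 74 mm across, 3 mm thick: number 1 of four (0 at the row's -y end, 3 at its +y end) fixed in a straight row, 85 mm apart, on a fixed aluminium tray 345 x 95 x 5 mm. The row lies within 0.15 rad of world y. Origin at the centre of the disc's underside (top 3 mm above it), z up, y along the row towards pad3. Empty at the start.
- pad2: Black rubber disc, 74 mm across, 3 mm thick: number 2 of four (0 at the row's -y end, 3 at its +y end) fixed in a straight row, 85 mm apart, on a fixed aluminium tray 345 x 95 x 5 mm. The row lies within 0.15 rad of world y. Origin at the centre of the disc's underside (top 3 mm above it), z up, y along the row towards pad3. Empty at the start.
- pad3: Black rubber disc, 74 mm across, 3 mm thick: number 3 of four (0 at the row's -y end, 3 at its +y end) fixed in a straight row, 85 mm apart, on a fixed aluminium tray 345 x 95 x 5 mm. The row lies within 0.15 rad of world y. Origin at the centre of the disc's underside (top 3 mm above it), z up, y along the row towards pad3. Empty at the start.
- pump: Small fixed pump: grey box 110 x 90 x 75 mm with a black round pump head 68 mm across on top (92 mm high in all). Stands beyond one end of the row, 107 mm from the end pad's centre: by pad0 or by pad3, which varies. Beyond the other end is a white block heater of the same footprint, 82 mm high, with 12 dark wells in its metal top. Origin at the centre of its underside.
- flask: Empty conical flask of clear glass, no cap: base 68 mm in diameter, narrow neck 24 mm, 93 mm high, 0.15 kg. Loose, standing among the bottles; not to be moved. Origin at the centre of its underside.
Not all that is in view belongs to the job. Leave any orange look-alike of the bottle_a alone. What is shaped like the bottle_c but purple is not meant.

How it is judged:
By the outcome, as a careful person would: the job done as asked, in the order asked, and still so for the second after the job is handed in, with the robot touching nothing.
It also fails if it takes over 109 s, if anything falls off the work surface, if the arm or the gripper's body presses on something with over 40 N, if the wrist force passes 120 N, or if a joint passes its speed limit or range.

## Working session

There is one attempt and no reset: what is moved stays moved. The work goes in short steps, each a Python script; the robot and the scene stay as the last script left them, time stands still between calls to the robot, and variables do not carry over. Pictures are saved under pics/ and viewed, at most 14 in all, crops included, and the job is handed in when it is done.

```bash
mkdir -p pics; python3 - <<'E'
from bench import env, monitor, eyes
import cv2, numpy as np
for n in ("top","side"):
    f=eyes.grab_frame(n); cv2.imwrite(f"pics/{n}0.png",f["frame"][:,:,::-1])
    V=np.array(f["view"]);print(n,f["mtx"],f["k1"],V, -V[:3,:3].T@V[:3,3])
s=monitor.sense();print(s["clock"],s["position"],s["ee_rot"],env.hold_point_z)
E
```

```text
top [[428.14204831   0.         262.00719062]
 [  0.         428.14204831 192.30597736]
 [  0.           0.           1.        ]] -0.0678917571592411 [[ 1.76108274e-02 -9.99837916e-01  3.74179423e-03 -6.01775114e-02]
 [-9.87572414e-01 -1.79790986e-02 -1.56132889e-01  5.00138756e-01]
 [ 1.56174857e-01 -9.45663404e-04 -9.87728971e-01  1.08349653e+00]
 [ 0.00000000e+00  0.00000000e+00  0.00000000e+00  1.00000000e+00]] [ 0.3257681  -0.05015109  1.14851419]
side [[471.92789128   0.         266.14107276]
 [  0.         471.92789128 200.80106712]
 [  0.           0.           1.        ]] -0.168205515210096 [[-0.96006258 -0.27970793 -0.00658205  0.46571303]
 [-0.21408305  0.74955301 -0.62636949  0.15307496]
 [ 0.18013411 -0.5999448  -0.77949852  1.05322767]
 [ 0.          0.          0.          1.        ]] [0.29016218 0.64740429 0.91993624]
0.1 [ 0.13685793 -0.50660521  0.23079163] [ 9.91314014e-01  1.31514984e-01  4.54501787e-05 -5.77285702e-04] 0.0187
```

View pics/top0.png

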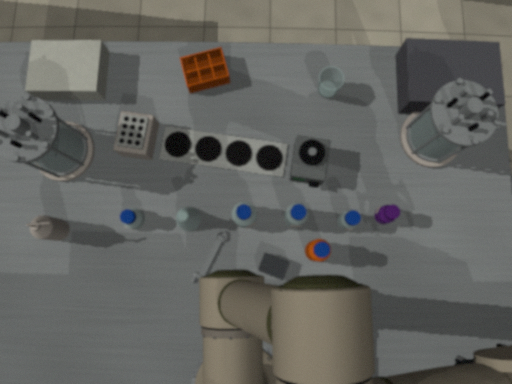

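View pics/side0.png

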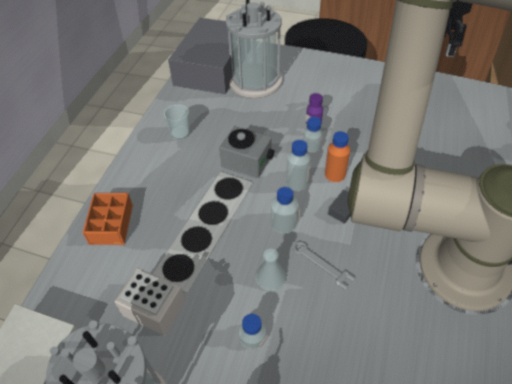

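The top view shows four pads: (177,144), (208,148), (238,153) and (269,157). The pump is at (312,155), which is the pad0 (−y) end. The flask is at (188,218).

Five caps are blue in the top view: (129,216), (243,212), (297,212), (352,218) and (318,250). The last one sits on an orange body, so it is the look-alike and I leave it out. The purple one is at (388,213). Next I triangulate the caps to tell the bottles apart by height.

```bash
cat > h.py <<'E'
import cv2, numpy as np
from bench import env, kinematics, monitor, eyes, job
H=dict(a=.138,b=.114,c=.094,d=.074)
def blobs(mask,lo,hi):
    n,_,st,c=cv2.connectedComponentsWithStats(mask.astype(np.uint8))
    return [(c[i],st[i,4],st[i,:4]) for i in range(1,n) if lo<st[i,4]<hi]
def ray(f,px):
    V=np.array(f["view"]);R=V[:3,:3]
    p=cv2.undistortPoints(np.array([[px]],float),np.array(f["mtx"]),np.array([f["k1"],0,0,0,0.])).ravel()
    d=R.T@np.r_[p,1];return -R.T@V[:3,3],d/np.linalg.norm(d)
def plane(f,px,z):
    o,d=ray(f,px);return o+d*(z-o[2])/d[2]
def tri(r1,r2):
    A=sum(np.eye(3)-np.outer(d,d) for o,d in(r1,r2));b=sum((np.eye(3)-np.outer(d,d))@o for o,d in(r1,r2))
    x=np.linalg.solve(A,b);return x,max(np.linalg.norm(np.cross(x-o,d)) for o,d in(r1,r2))
def blue(f):
    h=cv2.cvtColor(f["frame"],cv2.COLOR_RGB2HSV)
    return blobs((h[...,0]>103)&(h[...,0]<122)&(h[...,1]>140)&(h[...,2]>60),30,1500)
def caps(ft,fs):
    T=[b[0] for b in blue(ft)];S=[b[0] for b in blue(fs)];out=[]
    for t in T:
        for s in S:
            x,e=tri(ray(ft,t),ray(fs,s))
            if e<.006 and .04<x[2]<.16: out.append((t,s,x,e))
    return out
E
python3 - <<'E'
from h import *
np.set_printoptions(precision=4,suppress=True)
t,s=eyes.grab_frame("top"),eyes.grab_frame("side")
for n,f in(("t",t),("s",s)):
    for c,a,bb in blue(f): print(n,c,a,bb)
for o in caps(t,s): print(*o, plane(t,o[0],o[2][2])[:2])
for n,f in(("t",t),("s",s)):
    m=f["frame"].max(2)<45
    for c,a,bb in blobs(m,150,1200): print(n,"dark",c,a,bb,plane(f,c,.008))
cv2.imwrite("pics/crop.png",cv2.resize(t["frame"][125:275,100:420,::-1],None,fx=2.5,fy=2.5,interpolation=cv2.INTER_CUBIC))
E
```

```text
t [243.5556 211.5948] 153 [237 205  14  14]
t [298.0529 211.5765] 170 [291 205  15  15]
t [127.4768 216.1523] 151 [121 210  14  13]
t [352.4375 217.5813] 160 [345 211  15  14]
t [321.6154 249.0833] 156 [315 243  14  14]
s [313.7584 123.5503] 149 [308 117  13  14]
s [340.284  138.7101] 169 [334 132  14  14]
s [299.0988 147.5116] 172 [293 141  14  14]
s [284.6485 195.3366] 202 [278 188  15  16]
s [251.4406 323.6259] 286 [243 314  18  20]
[243.5556 211.5948] [284.6485 195.3366] [ 0.4427 -0.0067  0.1044] 0.0005102691177517938 [ 0.4422 -0.0068]
[298.0529 211.5765] [299.0988 147.5116] [ 0.4424 -0.1382  0.1292] 0.0006572819937394381 [ 0.4418 -0.1383]
[127.4768 216.1523] [251.4406 323.6259] [0.4293 0.2912 0.0656] 0.00019766081498173789 [0.4291 0.2912]
[352.4375 217.5813] [313.7584 123.5503] [ 0.4346 -0.2781  0.0865] 0.0007182913351034958 [ 0.4339 -0.2782]
[321.6154 249.0833] [340.284  138.7101] [ 0.3538 -0.1945  0.1301] 0.0004218097296238233 [ 0.3534 -0.1945]
t dark [414.2466 106.5936] 219 [401 101  29  12] [ 0.7588 -0.4766  0.008 ]
t dark [177.2758 143.9537] 475 [165 132  25  25] [0.6366 0.1844 0.008 ]
t dark [207.8867 148.4183] 459 [196 137  25  24] [0.6253 0.0994 0.008 ]
t dark [311.7439 152.3267] 453 [299 140  27  25] [ 0.6196 -0.1857  0.008 ]
t dark [238.296 152.843] 446 [227 142  24  23] [0.6143 0.0156 0.008 ]
t dark [269.0865 157.3038] 451 [257 146  25  24] [ 0.6033 -0.0689  0.008 ]
t dark [328.4022 280.6337] 445 [289 276  74  12] [ 0.2746 -0.2296  0.008 ]
s dark [456.328   22.6546] 689 [445   0  27  54] [ 0.0418 -1.1029  0.008 ]
s dark [241.1285 139.0382] 288 [229 130  25  18] [ 0.6295 -0.247   0.008 ]
s dark [228.1736 188.057 ] 386 [216 179  26  19] [ 0.6052 -0.0678  0.008 ]
s dark [212.6757 212.7347] 441 [200 203  27  21] [0.6158 0.0171 0.008 ]
s dark [196.0731 239.0692] 520 [182 228  29  23] [0.6265 0.1009 0.008 ]
s dark [177.8158 267.7944] 608 [163 255  30  26] [0.6378 0.1855 0.008 ]
```

View pics/crop.png

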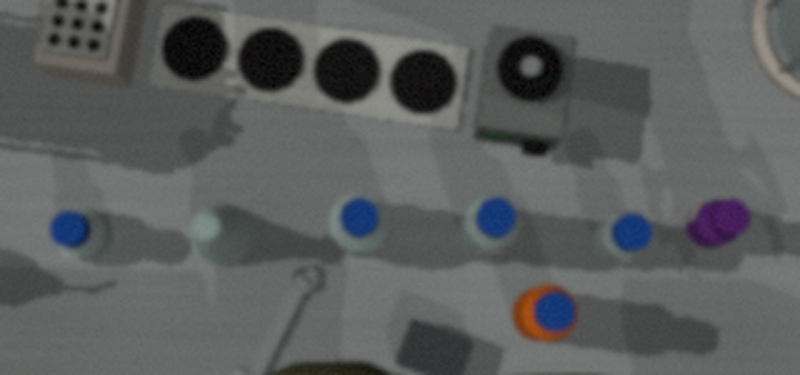

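Of the five blue-capped candidates, the heights separate them clearly. (298,212) is about 0.140 m, so it is a. (243,212) is about 0.115 m, so b. (352,218) is about 0.097 m, so c. (127,216) is about 0.077 m, so d.

The enlarged crop confirms clear bodies on those four. It also confirms the orange body at (321,249) and the purple bottle at (388,213), and both of those are left alone. Next: plan and place bottle a on pad0.

```bash
cat >> h.py <<'E'
def measure():
    t,s=eyes.grab_frame("top"),eyes.grab_frame("side");B={}
    for pt,ps,x,e in caps(t,s):
        k=min(H,key=lambda k:abs(H[k]-x[2]-.009)); z=H[k]-.011
        B.setdefault(k,[]).append(((plane(t,pt,z)+plane(s,ps,z))/2)[:2])
    return B
# pad centres: mean of the two views, straight 85 mm row fitted
P=np.array([[.6033,-.0689],[.6143,.0156],[.6253,.0994],[.6366,.1844]])/2+np.array([[.6052,-.0678],[.6158,.0171],[.6265,.1009],[.6378,.1855]])/2
u=(P[3]-P[0])/np.linalg.norm(P[3]-P[0]); P=P.mean(0)+np.outer([-.1275,-.0425,.0425,.1275],u)
def quat(k):
    al=np.arctan2(-u[0],u[1])/2+np.pi/4+k*np.pi/2; return [np.cos(al),np.sin(al),0,0]
Q=quat(0)
G=.026  # TCP below bottle top when gripping the cap
def pick(xy,k):
    z=H[k]-G; s=monitor.sense(); env.reach([*xy,H[k]+.10],Q)
    env.movel([*xy,z],velocity=.12,guard=15); env.close_gripper(effort=40)
    s=monitor.sense(); print("grip",k,s["finger_gap"],s["gripper_force"],s["position"],s["clock"])
    env.movel([*xy,z+.165],velocity=.15)
    print("lifted",monitor.sense()["finger_gap"])
def place(p,k):
    z=H[k]-G+.008
    env.movel([*p,z+.155],velocity=.22); env.movel([*p,z+.012],velocity=.12)
    hit=env.movel([*p,z-.004],velocity=.02,guard=3)
    s=monitor.sense(); print("down",hit,s["position"][2]-z,s["contact_force"])
    env.release(); env.hold(.2); env.movel([*p,H[k]+.09],velocity=.15)
    print("clock",monitor.sense()["clock"])
E
python3 - <<'E'
from h import *
np.set_printoptions(precision=4,suppress=True)
B=measure();print(B);print(P,u)
for k in 0,1:
    for x in [(.442,-.138,.26),(.434,-.278,.1),(.43,.291,.2),(*P[0],.28),(*P[3],.21)]: 
        print(k,kinematics.ik(x,quat(k)))
E
```

```text
{'b': [array([ 0.4429, -0.0072])], 'a': [array([ 0.4426, -0.1392]), array([ 0.354 , -0.1963])], 'd': [array([0.4297, 0.2911])], 'c': [array([ 0.4349, -0.2805])]}
[[ 0.6042 -0.0682]
 [ 0.6151  0.0161]
 [ 0.6261  0.1004]
 [ 0.637   0.1847]] [0.129  0.9916]
0 [-0.5565  0.1536  1.6238 -0.      1.3641 -0.4272]
0 [-0.7973  0.4368  1.6925 -0.      1.0124 -0.668 ]
0 [ 0.369   0.3266  1.5632 -0.      1.2518  0.4984]
0 [-0.3048  0.4765  1.1372 -0.      1.5279 -0.1755]
0 [ 0.106   0.6432  1.0499 -0.      1.4485  0.2353]
1 [-0.5565  0.1536  1.6238 -0.      1.3641  2.7144]
1 [-0.7973  0.4368  1.6925 -0.      1.0124  2.4736]
1 [ 0.369   0.3266  1.5632 -0.      1.2518 -2.6432]
1 None
1 None
```

```bash
python3 - <<'E'
from h import *
np.set_printoptions(precision=4,suppress=True)
pick((.4426,-.1392),'a')
f=eyes.grab_frame("side");cv2.imwrite("pics/lift_a.png",f["frame"][:,:,::-1])
E
```

```text
grip a 0.42884481609744984 39.83256161212921 [ 0.4427 -0.1393  0.1124] 3.75
lifted 0.4276889607703716
```

View pics/lift_a.png

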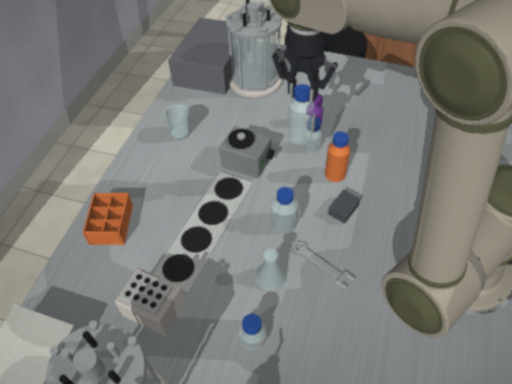

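Bottle a (cap at (302,93)) hangs upright in the gripper, and everything else is still in place. Placing it on pad0.

```bash
python3 - <<'E'
from h import *
np.set_printoptions(precision=4,suppress=True)
place(P[0],'a')
f=eyes.grab_frame("side");cv2.imwrite("pics/place_a.png",f["frame"][:,:,::-1])
for c,a,b in blue(f): print(c,a,plane(f,c,.146-.011))
E
```

```text
down True 0.0004195621875910799 [-1.5106  0.2014  4.9178]
clock 9.5417
[313.7619 123.4762] 147 [ 0.4269 -0.2246  0.135 ]
[340.284  138.7101] 169 [ 0.3538 -0.1893  0.135 ]
[224.5602 152.4921] 191 [ 0.6054 -0.069   0.135 ]
[284.7745 195.3088] 204 [0.4372 0.0177 0.135 ]
[251.3486 323.743 ] 284 [0.4183 0.3204 0.135 ]
```

View pics/place_a.png

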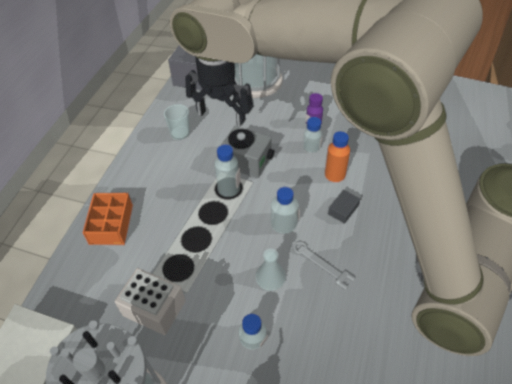

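Bottle a stands upright on pad0 (cap (225,152), about 1 mm off centre). Now b, c and d.

```bash
python3 - <<'E'
from h import *
np.set_printoptions(precision=4,suppress=True)
for k,xy,i in (('b',(.4429,-.0072),1),('c',(.4349,-.2805),2),('d',(.4297,.2911),3)):
    pick(xy,k)
    if not .38<monitor.sense()["finger_gap"]<.48: raise SystemExit("bad grip")
    place(P[i],k)
p=monitor.sense()["position"]; env.movel([p[0],p[1],.25],velocity=.2); env.reach([.35,0.05,.35],Q)
t,s=eyes.grab_frame("top"),eyes.grab_frame("side")
for n,f in(("t",t),("s",s)):
    cv2.imwrite(f"pics/end_{n}.png",f["frame"][:,:,::-1])
    for c,a,b in blue(f): print(n,c,a,[plane(f,c,H[k]-.003)[:2] for k in H])
print(P,monitor.sense()["clock"])
E
```

```text
grip b 0.43369364498252166 39.60076332092285 [ 0.4429 -0.0072  0.0883] 12.025
lifted 0.4326742726763804
down True 0.0004077854156991495 [-1.1308 -1.5101  4.4575]
clock 17.7583
grip c 0.4324834861064189 39.9766606092453 [ 0.435  -0.2807  0.0684] 20.775
lifted 0.42878118323875164
down True 0.0004066068531023981 [-0.6273 -0.2234  4.2552]
clock 27.65
grip d 0.4285345189200094 39.81367886066437 [0.4298 0.2912 0.0484] 30.425
lifted 0.4332129837479287
down True 0.0003907300735326649 [-0.9913  0.2404  4.9129]
clock 36.425
t [172.2756 137.3654] 156 [array([0.6185, 0.1715]), array([0.6255, 0.1768]), array([0.6312, 0.1811]), array([0.637 , 0.1855])]
t [202.9571 139.9816] 163 [array([0.6131, 0.0957]), array([0.6199, 0.0992]), array([0.6255, 0.102 ]), array([0.6312, 0.1049])]
t [235.6159 142.8415] 164 [array([0.6072, 0.0155]), array([0.6139, 0.0171]), array([0.6194, 0.0184]), array([0.625 , 0.0197])]
t [269.4327 145.1345] 171 [array([ 0.6029, -0.0672]), array([ 0.6095, -0.0676]), array([ 0.615 , -0.0679]), array([ 0.6204, -0.0683])]
t [321.6065 249.0387] 155 [array([ 0.3534, -0.1938]), array([ 0.354 , -0.1972]), array([ 0.3546, -0.2   ]), array([ 0.3551, -0.2029])]
s [340.284  138.7101] 169 [array([ 0.3538, -0.1893]), array([ 0.3558, -0.2149]), array([ 0.3574, -0.2362]), array([ 0.359 , -0.2575])]
s [224.5521 152.4531] 192 [array([ 0.6054, -0.0691]), array([ 0.6151, -0.091 ]), array([ 0.6231, -0.1093]), array([ 0.6311, -0.1275])]
s [208.3434 184.6515] 198 [array([0.6067, 0.0344]), array([0.6164, 0.0157]), array([0.6245, 0.0001]), array([ 0.6325, -0.0156])]
s [191.2009 217.9643] 224 [array([0.609 , 0.1303]), array([0.6187, 0.1145]), array([0.6268, 0.1013]), array([0.635 , 0.0881])]
s [173.5171 252.3462] 234 [array([0.6113, 0.2194]), array([0.6211, 0.2063]), array([0.6293, 0.1954]), array([0.6375, 0.1845])]
[[ 0.6042 -0.0682]
 [ 0.6151  0.0161]
 [ 0.6261  0.1004]
 [ 0.637   0.1847]] 38.3667
```

View pics/end_s.png

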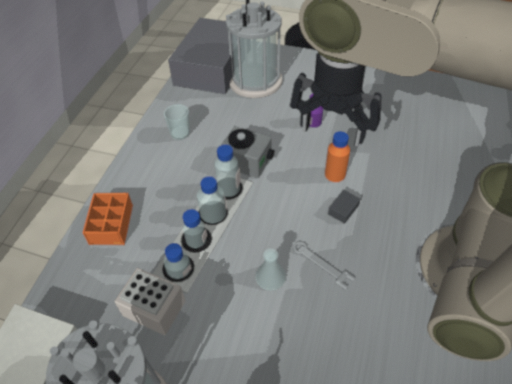

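View pics/end_t.png

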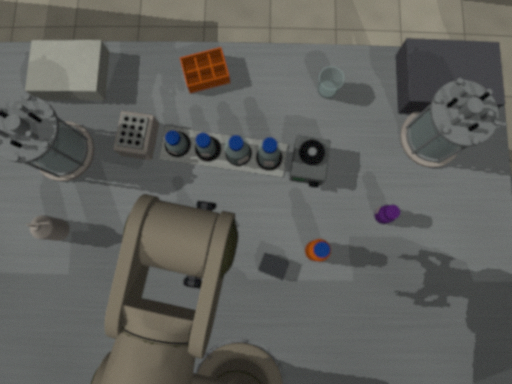

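In both views, all four bottles stand upright within about 2 mm of their pad centres: a by the pump at side (225,152), then b, c and d down to (174,252). The flask at side (271,270) hasn't moved, and the arm is clear.

```bash
python3 -c "
from bench import job;print(job.hand_in())"
```

```text
the job is handed in; nothing more can be done
None
```

The four bottles stand upright on the pads in order of height, tallest (a) next to the pump and shortest (d) at the far end; the flask, the orange look-alike and the purple bottle were left alone, and the job is handed in.

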